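# Gauge the wall of a tube on a sloping rest

### The job

Lay the square tube offcut on the sloping rest, chalked face up and wholly on the bed, with one long side against both stops, and let go of it. Then take the pen gauge out of its stand, set its tip inside the chalk ring with the pen square to that sloping face, and press gently until the sprung tip is about half way in. Finish while holding the gauge still like that, and leave the loose flat offcut where it lies.

Things in the scene. Friction and masses are not known exactly. Their poses are not given: they have to be found in the camera images.
- tube: the square steel tube offcut to be measured, brown, loose, 40 (x) x 120 (y) x 40 (z) mm, 0.28 kg, hollow along y; lies on the table with its chalked face up. Origin at the centre of its underside, z through the chalked face. Turned any way on the table; either end may lie to either side of the rest
- tube_centre (a point): centre of the tube, 20 mm above its underside; axes of the tube (y along its length, x across)
- tube_mark (a point): centre of the chalk ring (20 mm in diameter, white, a dot in the middle) on the tube's top face, 32 mm from the tube's centre towards its +y end and 40 mm above its underside; axes of the tube, z square out of the face
- rest: the sloping rest, dark steel, fixed; a foot plate 116 (x) x 170 (y) x 8 mm under a sloping bed. Origin on the table under its centre; the bed rises along +x, its low side is towards the robot. On that low side two stop tabs, each 26 mm long, 14 mm high, 8 mm thick; the 64 mm between them is open for a finger
- rest_bed: the bed of the rest, a steel plate sloping 20 degrees. Origin on its upper surface, 48 mm above the table; x up the slope, y level along the bed, z square out of it. Plate from x = -34 to +50 mm, y = -80 to +80 mm. Stop tabs centred at y = -45 and +45 mm, their upper sides at x = -20 mm. A tube lying against both has its centre at x = 0, z = 20 mm
- stand: the gauge's stand, an aluminium block 70 x 70 x 65 mm high with an upright through hole 25 mm wide at its centre, fixed. Origin at the centre of its underside
- gauge: the pen gauge, loose, 0.15 kg, standing tip down in its stand's hole. Grey square grip 26 x 26 x 56 mm, faces square to the stand's, resting on the block; below it a barrel 22 mm in diameter, 40 mm long, then the sprung tip, 5 mm in diameter, standing out 14 mm. Lift straight up 60 mm to clear the stand. Origin on the axis at the grip's underside; z along the pen, away from the tip
- gauge_grip (a point): centre of the gauge's square grip, 28 mm above its underside; axes of the gauge. With the tip out, the tip's end is 82 mm from here along -z
- gauge_tip_end (a point): the end of the gauge's sprung tip, on the pen's axis; axes of the gauge
- gauge_tip (a joint): how far the sprung tip is pushed in: 0 = out, 0.012 m = fully in. Spring: 1 N at 0, 4 N half way (0.006), 7 N fully in
- flat_offcut: a loose flat steel offcut 32 x 110 x 8 mm lying near the tube; not part of the job. Origin at the centre of its underside
There are look-alikes about, which are no part of the job. There is more than one size of the gauge; the job needs the larger. Of the things that look like the tube, the larger one is meant.

How it is judged:
By the outcome, as a careful person would: the job done as asked, in the order asked, and still so for the second after the job is handed in, while the arm keeps its last pose, push and grip.
It also fails if it takes over 61 s, if anything falls off the work surface, if the arm or the gripper's body presses on something with over 40 N, if the wrist force passes 120 N, or if a joint passes its speed limit or range.

### The arm

A 6-joint arm with a two-finger parallel gripper is mounted at the origin on a cart in front of the work surface, level with it; the furniture and walls round the work are solid. World frame = base frame: x ahead of the robot, y to its left, z up, the work surface at z = 0. Lengths are in mm, angles in rad, forces in N, time in s.
With the tool pointing down it reaches from about 275 to 825 mm from the base axis. Payload 5.2 kg.
Tool frame: the origin (TCP) lies at the very end of the fingers, on their centre line; the grasp point (between the pads) lies robot.grip_point_offset behind it (robot.grip_point_offset is the distance from the TCP to the grasp point, in mm); z points along the fingers, y is the line along which they close (so a half turn about z gives the same grasp; the last joint's range is limited). The gripper opens to 93 mm and grips with 3 to 60 N. Pads are 15 mm wide; open, the fingers measure 128 mm over their backs; the gripper's body (75 mm by 188 mm) begins 65 mm behind the grasp point.
Start: joints at [-1.538, 0.259, 1.535, -0, 1.348, -0.203], TCP at [128.513, -534.78, 218.653] pointing down, gripper open.
Joint ranges: [-3.14, 3.14], [-0.91, 2.08], [0.19, 2.58], [-1.22, 4.36], [0.22, 2.71], [-3.12, 3.12]. Speed limits (rad/s): [2.57, 2.57, 3.14, 3.14, 3.14, 3.14].

### API

Orientations are given as a unit quaternion [x, y, z, w].
In Python, from plant import robot gives the robot as it stands.
- The arm moves only by the tool play_rows, never from a script. Its argument "series" is a list of rows, each an object with "grip": the finger opening in mm, from 0 to 93; "slide": the shift along the world's x, y, z in mm, a list of three; "delta_rot": the turn, a rotation vector about the world's x, y, z in degrees, a list of three. A call has exactly 8 rows; each row is the pose to reach, as a shift and turn from the pose commanded when the call began; what a row does not reach only later rows make up. A row lasts 1/12 s, in which the tool goes at most 41.7 mm and 7.16 degrees, less where a joint would pass 70% of its speed; a pose out of reach is approached as far as the arm can. A call with a gripper value outside its range is refused whole. The fingers move at their own pace and stop on an object; "squeeze" is the grip in N (left out, the last holds). Time passes only in rows, so rows that repeat a pose let the fingers close, or fill a call up. It gives the time, the measured TCP pose, the force, the opening and the grip force at its end, in the units of the state.
- robot.observe(): the state, without advancing time (a new reading comes with each control period).
- robot.snapshot(name): name is "side" or "top" or "wrist"; returns the picture (420x560x3 uint8, red, green, blue); there is no depth.
- robot.get_calibration(name): a dict with "fx", "fy", "cx", "cy" (pixels), "k1" (the pictures are not rectified: a ray, as slopes to the right and down, at radius r is drawn at 1 + k1 r^2 times it, then the intrinsics apply), "rvec" (rotation vector, rad) and "tvec" (3), from world to camera coordinates, as OpenCV has them. Camera axes: x right, y down, z forward; pixel columns grow to the right and rows downward; lengths in mm; the calibration is good to about 2 mm. A picture is of the moment at which its call begins: read the wrist's pose just before it. get_calibration takes no time and is no camera call; for the wrist camera it gives the pose at the moment of the call.
- robot.sign_off(): hands the job in; it is judged then, once.
The state is a dict: "clock": time; "joints": joint angles; "joint_vel": joint speeds; "effort": joint torques, N m; "tool_pos": TCP position; "tool_rot": TCP orientation; "contact_force": force on the tool from outside, world axes, zero at the start; "ft_torque": the same for the moment, N m; "gripper_width": finger opening in mm; "grip_force": force on a finger pad.
Only numpy, scipy, OpenCV 4.12 (cv2) and the standard library are available. Lean on these libraries where they do the work, as an engineer would, in place of code of your own. Each camera call takes 0.05 s, during which the arm holds its last target. There are 200 camera calls.

## Working session

There is one attempt and no reset: what is moved stays moved. The work goes in short steps, Python scripts to look and compute and a tool call to move; the robot and the scene stay as the last step left them, time stands still between calls to the robot, and variables do not carry over. Pictures are saved under pics/ and viewed, at most 10 in all, crops included, and the job is handed in when it is done.

Besides the shell and the picture viewer there is one more tool, called after "Request:" as name(argument=value, ...) on one line, values as JSON. play_rows: Moves the arm, as the interface text tells. Its arguments: {"type":"object","properties":{"series":{"type":"array"},"squeeze":{"type":"number"}},"required":["series"]}

```bash
ls; mkdir -p pics; python3 - <<'E'
from plant import robot
import cv2
print(robot.observe(), robot.grip_point_offset)
for n in("side","top"):
    cv2.imwrite(f"pics/{n}0.png",cv2.resize(robot.snapshot(n)[:,:,::-1],(784,588),interpolation=cv2.INTER_CUBIC)); print(robot.get_calibration(n))
E
```

```text
pics
{'clock': 0.0, 'joints': array([-1.53779611e+00,  2.59328836e-01,  1.53608703e+00,  1.25649168e-05,
        1.34799882e+00, -2.02819584e-01]), 'joint_vel': array([ 6.61957743e-05,  5.77266966e-04,  3.13834474e-04, -1.00396056e-03,
       -1.64202285e-03,  9.75719613e-04]), 'effort': array([-2.66865631e-03, -4.37315905e+01, -2.84007293e+01,  7.16936379e-02,
        4.11612180e-02, -1.33738545e-04]), 'tool_pos': array([ 128.50037571, -534.21211361,  217.82375262]), 'tool_rot': array([ 9.93056429e-01,  1.17635447e-01,  8.33653835e-05, -9.07218870e-04]), 'contact_force': array([-0.46336427,  0.42166688, -0.1363613 ]), 'ft_torque': array([-0.02204462, -0.0004818 ,  0.00393709]), 'grip_force': 0.0, 'gripper_width': 92.9927330095656} 18.8
{'fx': 415.77073767439026, 'fy': 415.77073767439026, 'cx': 273.82401189345404, 'cy': 209.61914659658288, 'k1': 0.009516746566626492, 'rvec': array([ 2.15281043, -0.1003111 ,  0.02301797]), 'tvec': array([-546.67629408,   85.27960102, 1306.83408369])}
{'fx': 453.66566829318134, 'fy': 453.66566829318134, 'cx': 281.5272939206972, 'cy': 208.67886552265674, 'k1': -0.12098797330349725, 'rvec': array([ 2.10208798, -2.07916712,  0.24732007]), 'tvec': array([ -35.73872638,  552.14961595, 1162.13781078])}
```

View pics/top0.png

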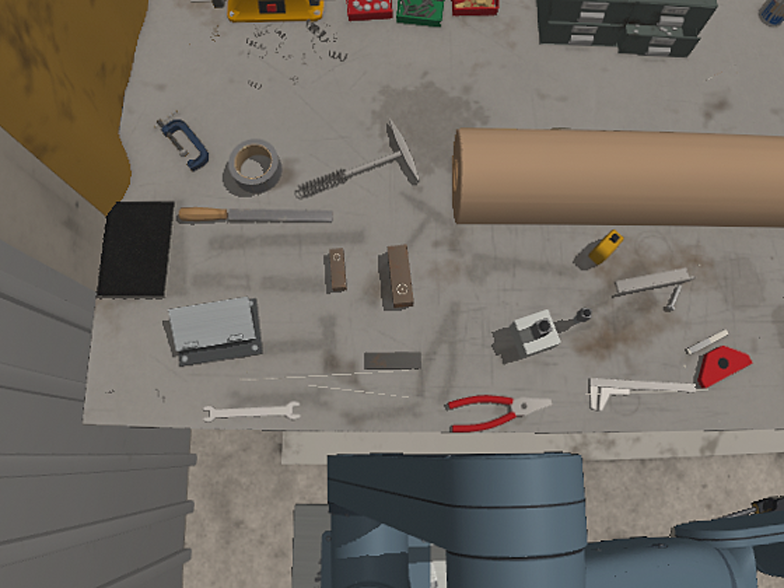

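View pics/side0.png

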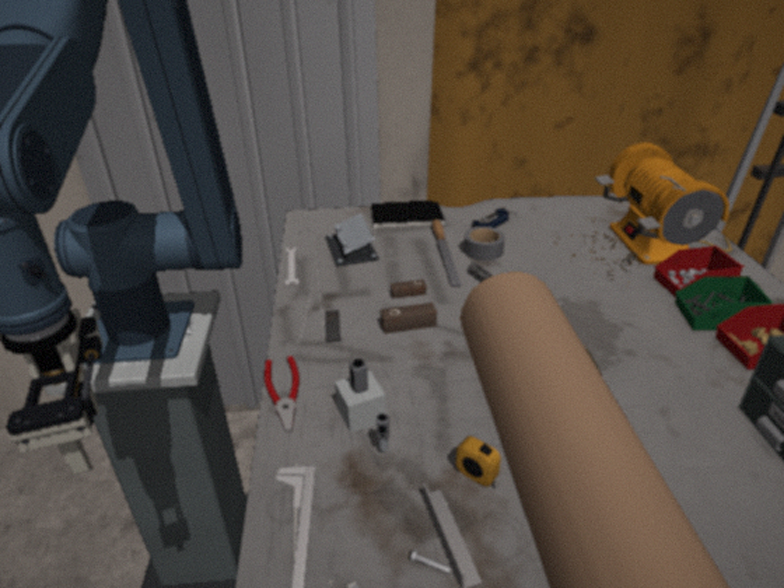

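The top view shows the tube at about (400,277) with its ring at (402,289), and the rest at (213,330). The stand with the gauge is at (538,332) and the flat offcut at (393,361). The side view agrees. I'll zoom in on the ones that matter.

```bash
cat > h.py <<'E'
import numpy as np, cv2
from scipy.spatial.transform import Rotation as R
def cam(c):
    K=np.array([[c['fx'],0,c['cx']],[0,c['fy'],c['cy']],[0,0,1.]]); return K,np.array([c['k1'],0,0,0.]),c['rvec'],c['tvec']
def plane(c,uv,z):
    K,d,r,t=cam(c); uv=np.array(uv,float).reshape(-1,1,2)
    s=cv2.undistortPoints(uv,K,d).reshape(-1,2); Rm=R.from_rotvec(r).as_matrix()
    o=-Rm.T@t; v=np.c_[s,np.ones(len(s))]@Rm; return o+v*((np.broadcast_to(z,len(s))-o[2])/v[:,2])[:,None]
def proj(c,P):
    K,d,r,t=cam(c); return cv2.projectPoints(np.array(P,float).reshape(-1,1,3),r,t,K,d)[0].reshape(-1,2)
E
python3 - <<'E'
from plant import robot
import cv2,numpy as np
im=robot.snapshot("top")[:,:,::-1]; cv2.imwrite("pics/top_raw.png",im)
cr=lambda x,y,w,h:cv2.resize(im[y:y+h,x:x+w],(w*5,h*5),interpolation=cv2.INTER_CUBIC)
a=cr(112,205,80,60);b=cr(260,165,80,60);c=cr(345,210,80,60)
o=np.zeros((600,800,3),np.uint8);o[:300,:400]=a;o[:300,400:]=b;o[300:,:400]=c
cv2.imwrite("pics/crop1.png",o)
E
```

```text
(no output)
```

View pics/crop1.png

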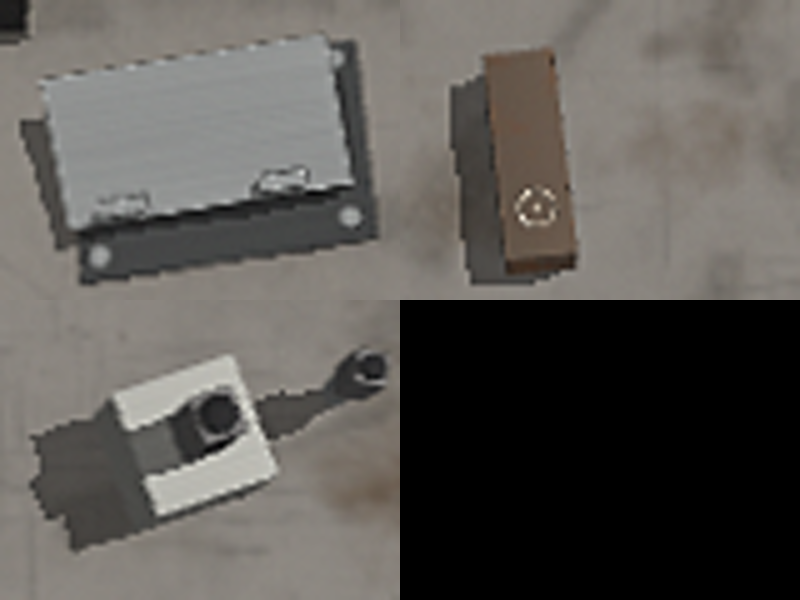

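```bash
cat > m.py <<'E'
from plant import robot
from h import *
from scipy.optimize import least_squares
c=robot.get_calibration("top")
f=lambda p,ox,oy,px=0,py=0:np.c_[((np.array(p,float)[:,0]-px)+.5)/5-.5+ox,((np.array(p,float)[:,1]-py)+.5)/5-.5+oy]
def fit(name,model,uv,g):
    def w(q): 
        Rz=R.from_rotvec([0,0,q[2]]).as_matrix(); return np.array(model)@Rz.T+[q[0],q[1],0]
    s=least_squares(lambda q:(proj(c,w(q))-uv).ravel(),g,x_scale=[10,10,.1]); print(name,s.x[:2].round(1),np.degrees(s.x[2]).round(2),'res px',np.abs(s.fun).max().round(2)); return s.x
ru=f([(40,80),(325,35),(355,187),(68,230)],112,205)
cs,sn=np.cos(np.radians(20)),np.sin(np.radians(20))
bed=lambda x,y:(x*cs,y,48+x*sn)
print(plane(c,ru,[65,65,36,36]).round(0).tolist())
fit('rest',[bed(50,80),bed(50,-80),bed(-34,-80),bed(-34,80)],ru,[400,350,0.1])
tu=f([(485,57),(552,48),(577,257),(505,264),(537,207)],260,165,400,0)
print(plane(c,tu,40).round(0).tolist())
# ring end is -X world: tube +y -> world -x : yaw ~90deg
fit('tube',[(-20,-60,40),(20,-60,40),(20,60,40),(-20,60,40),(0,32,40)][:0] or [(20,-60,40),(-20,-60,40),(-20,60,40),(20,60,40),(0,32,40)],tu,[480,120,1.6])
su=f([(110,403),(232,355),(277,470),(157,517)],345,210,0,300)
fit('stand',[(35,35,65),(35,-35,65),(-35,-35,65),(-35,35,65)],su,[400,-70,.3])
print('grip top',plane(c,f([(219,411)],345,210,0,300),121).round(1))
print('flat',plane(c,np.array([(393,361)])/1.4,8).round(1))
o=robot.observe();print(R.from_quat(o['tool_rot']).as_matrix().round(2)); print(robot.get_calibration('wrist'))
E
python3 m.py
```

```text
[[515.0, 414.0, 65.0], [542.0, 257.0, 65.0], [463.0, 242.0, 36.0], [436.0, 401.0, 36.0]]
rest [481.4 327.1] 9.74 res px 0.5
[[654.0, -14.0, 40.0], [660.0, -52.0, 40.0], [539.0, -67.0, 40.0], [534.0, -27.0, 40.0], [567.0, -45.0, 40.0]]
tube [597.1 -40.3] 96.65 res px 0.58
stand [ 478.1 -304.4] 20.71 res px 1.0
grip top [[ 480.9 -305.4  121. ]]
flat [[426.6 -28.6   8. ]]
[[ 0.97  0.23 -0.  ]
 [ 0.23 -0.97  0.  ]
 [ 0.   -0.   -1.  ]]
{'fx': 373.970580347775, 'fy': 373.970580347775, 'cx': 279.98423055895165, 'cy': 212.02330052734104, 'k1': -0.06819401165080768, 'rvec': array([-2.28096138,  1.79780558,  0.26183046]), 'tvec': array([-548.63410223,  -33.78745722,  391.08164591])}
```

Request:
play_rows(series=[{"grip": 93, "slide": [225, 240, 0], "delta_rot": [0, 0, -6.7]}, {"grip": 93, "slide": [225, 240, 0], "delta_rot": [0, 0, -6.7]}, {"grip": 93, "slide": [225, 240, 0], "delta_rot": [0, 0, -6.7]}, {"grip": 93, "slide": [225, 240, 0], "delta_rot": [0, 0, -6.7]}, {"grip": 93, "slide": [225, 240, 0], "delta_rot": [0, 0, -6.7]}, {"grip": 93, "slide": [225, 240, 0], "delta_rot": [0, 0, -6.7]}, {"grip": 93, "slide": [225, 240, 0], "delta_rot": [0, 0, -6.7]}, {"grip": 93, "slide": [225, 240, 0], "delta_rot": [0, 0, -6.7]}])

```text
clock: 0.82
tool_pos: [354.6, -292.6, 218.6]
tool_rot: [0.998, 0.059, 0.0, -0.0]
contact_force: [0.8, -1.2, -0.1]
gripper_width: 92.8
grip_force: 0.0
```

Request:
play_rows(series=[{"grip": 93, "slide": [225, 235, -40], "delta_rot": [0, 0, 0]}, {"grip": 93, "slide": [225, 235, -40], "delta_rot": [0, 0, 0]}, {"grip": 93, "slide": [225, 235, -40], "delta_rot": [0, 0, 0]}, {"grip": 93, "slide": [225, 235, -40], "delta_rot": [0, 0, 0]}, {"grip": 93, "slide": [225, 235, -40], "delta_rot": [0, 0, 0]}, {"grip": 93, "slide": [225, 235, -40], "delta_rot": [0, 0, 0]}, {"grip": 93, "slide": [225, 235, -40], "delta_rot": [0, 0, 0]}, {"grip": 93, "slide": [225, 235, -40], "delta_rot": [0, 0, 0]}])

```text
clock: 1.48
tool_pos: [579.7, -57.3, 178.0]
tool_rot: [0.998, 0.06, -0.0, -0.0]
contact_force: [-0.2, 0.5, -0.1]
gripper_width: 93.3
grip_force: 0.0
```

```bash
cat > look.py <<'E'
from plant import robot
import cv2,json,sys,numpy as np
c=robot.get_calibration("wrist"); im=robot.snapshot("wrist")[:,:,::-1]
n=sys.argv[1]; cv2.imwrite(f"pics/{n}_raw.png",im)
json.dump({k:(v.tolist() if hasattr(v,'tolist') else v) for k,v in c.items()},open(f"{n}.json","w"))
cv2.imwrite(f"pics/{n}.png",cv2.resize(im,(784,588),interpolation=cv2.INTER_CUBIC))
o=robot.observe(); print({k:np.round(o[k],4) for k in('clock','tool_pos','tool_rot','contact_force','joints')})
E
python3 look.py w1
```

```text
{'clock': np.float64(1.5333), 'tool_pos': array([582.8786, -52.9605, 176.9289]), 'tool_rot': array([ 9.981e-01,  6.100e-02,  9.000e-04, -1.900e-03]), 'contact_force': array([2.5347, 2.9695, 0.1167]), 'joints': array([-0.2837,  0.3505,  1.5112,  0.0043,  1.2794,  1.1638])}
```

View pics/w1.png

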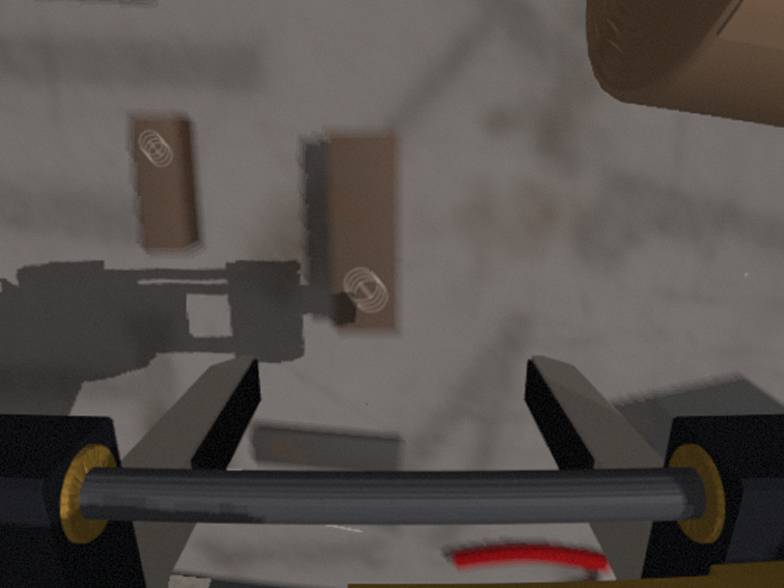

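The wrist view shows the tube with its ring at about (366,290), blurred because the arm was still moving. The fingers line up with it, so I go down using the top-camera estimate.

Request:
play_rows(series=[{"grip": 93, "slide": [18.5, 19.5, -20], "delta_rot": [0, 0, 0.3]}, {"grip": 93, "slide": [18.5, 19.5, -50], "delta_rot": [0, 0, 0.3]}, {"grip": 93, "slide": [18.5, 19.5, -85], "delta_rot": [0, 0, 0.3]}, {"grip": 93, "slide": [18.5, 19.5, -100], "delta_rot": [0, 0, 0.3]}, {"grip": 93, "slide": [18.5, 19.5, -100], "delta_rot": [0, 0, 0.3]}, {"grip": 93, "slide": [18.5, 19.5, -100], "delta_rot": [0, 0, 0.3]}, {"grip": 93, "slide": [18.5, 19.5, -100], "delta_rot": [0, 0, 0.3]}, {"grip": 93, "slide": [18.5, 19.5, -100], "delta_rot": [0, 0, 0.3]}])

```text
clock: 2.2
tool_pos: [598.3, -40.9, 80.6]
tool_rot: [0.998, 0.062, 0.002, 0.001]
contact_force: [1.0, -0.4, -0.1]
gripper_width: 92.8
grip_force: 0.0
```

```bash
python3 look.py w2
```

```text
{'clock': np.float64(2.25), 'tool_pos': array([598.2847, -40.8236,  80.6302]), 'tool_rot': array([9.981e-01, 6.190e-02, 1.700e-03, 6.000e-04]), 'contact_force': array([-0.0136,  0.1588, -0.2959]), 'joints': array([-0.254 ,  0.4646,  1.5917,  0.    ,  1.0818,  1.193 ])}
```

View pics/w2.png

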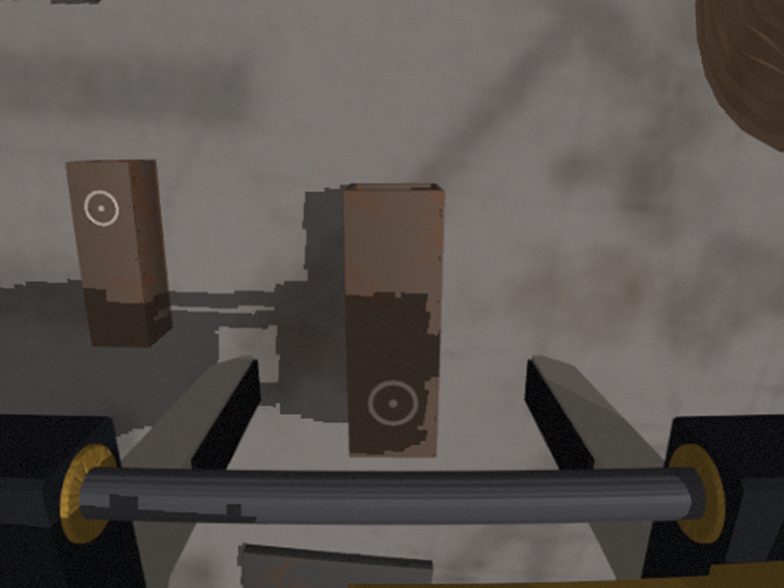

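The tube's top face spans (344–443, 188–456) with the ring at (393,403), centred between the fingers and square to them.

```bash
python3 - <<'E'
from h import *;import json
c=json.load(open("w2.json"));c['rvec']=np.array(c['rvec']);c['tvec']=np.array(c['tvec'])
p=plane(c,(np.array([(344,188),(443,188),(437,456),(349,456),(393,403)])+.5)/1.4-.5,40);print(p.round(1).tolist(),p[:4].mean(0).round(1))
E
```

```text
[[657.1, -14.0, 40.0], [661.8, -52.3, 40.0], [543.1, -67.7, 40.0], [538.2, -27.9, 40.0], [567.4, -44.5, 40.0]] [600.1 -40.5  40. ]
```

Request:
play_rows(series=[{"grip": 93, "slide": [0, 0, -35], "delta_rot": [0, 0, 0]}, {"grip": 93, "slide": [0, 0, -65], "delta_rot": [0, 0, 0]}, {"grip": 93, "slide": [0, 0, -75], "delta_rot": [0, 0, 0]}, {"grip": 93, "slide": [0, 0, -75], "delta_rot": [0, 0, 0]}, {"grip": 70, "slide": [0, 0, -75], "delta_rot": [0, 0, 0]}, {"grip": 30, "slide": [0, 0, -75], "delta_rot": [0, 0, 0]}, {"grip": 30, "slide": [0, 0, -75], "delta_rot": [0, 0, 0]}, {"grip": 30, "slide": [0, 0, -75], "delta_rot": [0, 0, 0]}], squeeze=30)

```text
clock: 2.92
tool_pos: [598.1, -40.5, 5.3]
tool_rot: [0.998, 0.062, 0.001, 0.0]
contact_force: [0.0, -0.0, -0.2]
gripper_width: 71.2
grip_force: 0.0
```

Request:
play_rows(series=[{"grip": 30, "slide": [0, 0, 0], "delta_rot": [0, 0, 0]}, {"grip": 30, "slide": [0, 0, 0], "delta_rot": [0, 0, 0]}, {"grip": 30, "slide": [0, 0, 0], "delta_rot": [0, 0, 0]}, {"grip": 30, "slide": [0, 0, 0], "delta_rot": [0, 0, 0]}, {"grip": 30, "slide": [0, 0, 0], "delta_rot": [0, 0, 0]}, {"grip": 30, "slide": [0, 0, 15], "delta_rot": [0, 0, 0]}, {"grip": 30, "slide": [0, 0, 40], "delta_rot": [0, 0, 0]}, {"grip": 30, "slide": [0, 0, 60], "delta_rot": [0, 0, 0]}])

```text
clock: 3.58
tool_pos: [596.0, -40.0, 63.4]
tool_rot: [0.998, 0.062, -0.001, -0.0]
contact_force: [1.2, -0.5, -3.5]
gripper_width: 40.1
grip_force: 30.0
```

Request:
play_rows(series=[{"grip": 30, "slide": [0, 10, 35], "delta_rot": [0, 0, 6]}, {"grip": 30, "slide": [-5, 30, 65], "delta_rot": [0, 0, 13]}, {"grip": 30, "slide": [-15, 55, 90], "delta_rot": [0, 0, 20]}, {"grip": 30, "slide": [-25, 85, 100], "delta_rot": [0, 0, 27]}, {"grip": 30, "slide": [-35, 115, 100], "delta_rot": [0, 0, 34]}, {"grip": 30, "slide": [-45, 145, 100], "delta_rot": [0, 0, 41]}, {"grip": 30, "slide": [-55, 175, 100], "delta_rot": [0, 0, 47]}, {"grip": 30, "slide": [-65, 200, 100], "delta_rot": [0, 0, 50]}])

```text
clock: 4.25
tool_pos: [530.5, 161.6, 163.0]
tool_rot: [0.877, 0.481, -0.001, -0.001]
contact_force: [-0.8, 0.3, -4.3]
gripper_width: 39.7
grip_force: 30.0
```

Request:
play_rows(series=[{"grip": 30, "slide": [-10, 25, 0], "delta_rot": [0, 0, 6]}, {"grip": 30, "slide": [-20, 50, 0], "delta_rot": [0, 0, 13]}, {"grip": 30, "slide": [-30, 75, 0], "delta_rot": [0, 0, 20]}, {"grip": 30, "slide": [-40, 100, 0], "delta_rot": [0, 0, 27]}, {"grip": 30, "slide": [-55, 125, 0], "delta_rot": [0, 0, 34]}, {"grip": 30, "slide": [-65, 145, 0], "delta_rot": [0, 0, 40]}, {"grip": 30, "slide": [-72, 163, 0], "delta_rot": [0, 0, 43]}, {"grip": 30, "slide": [-72, 163, 0], "delta_rot": [0, 0, 43]}])

```text
clock: 4.92
tool_pos: [457.4, 325.6, 162.8]
tool_rot: [0.64, 0.769, -0.0, -0.001]
contact_force: [-0.6, 0.1, -3.6]
gripper_width: 39.8
grip_force: 30.0
```

Request:
play_rows(series=[{"grip": 30, "slide": [0, 0, -2], "delta_rot": [1, -6, 0]}, {"grip": 30, "slide": [0, 0, -5], "delta_rot": [2.2, -13, 0]}, {"grip": 30, "slide": [0, 0, -10], "delta_rot": [3.4, -19.7, 0]}, {"grip": 30, "slide": [0, 0, -10], "delta_rot": [3.4, -19.7, 0]}, {"grip": 30, "slide": [0, 0, -10], "delta_rot": [3.4, -19.7, 0]}, {"grip": 30, "slide": [0, 0, -10], "delta_rot": [3.4, -19.7, 0]}, {"grip": 30, "slide": [0, 0, -10], "delta_rot": [3.4, -19.7, 0]}, {"grip": 30, "slide": [0, 0, -10], "delta_rot": [3.4, -19.7, 0]}])

```text
clock: 5.58
tool_pos: [462.4, 323.2, 154.9]
tool_rot: [0.633, 0.754, 0.133, 0.112]
contact_force: [0.3, -0.5, -2.3]
gripper_width: 39.8
grip_force: 30.0
```

```bash
cat > st.py <<'E'
from plant import robot
from h import *
o=robot.observe(); p=o['tool_pos']; Rt=R.from_quat(o['tool_rot']).as_matrix()
B=R.from_euler('ZY',[9.74,-20],degrees=True).as_matrix(); O=np.array([481.4,327.1,48])
print('clock',round(o['clock'],2),'pos',p.round(1),'bed coords',(B.T@(p-O)).round(1),'force',o['contact_force'].round(2),'force in bed',(B.T@o['contact_force']).round(2),'w',round(o['gripper_width'],1),o['grip_force'])
T=B@np.array([[0,1,0],[1,0,0],[0,0,-1.]]) # want tool y up slope, x along bed y
print('rot err to target (deg, world)',np.degrees(R.from_matrix(T@Rt.T).as_rotvec()).round(2),'joints',o['joints'].round(2))
print('bed axes',B.round(3).tolist())
E
python3 st.py; python3 look.py w3
```

```text
clock 5.58 pos [462.4 323.2 154.9] bed coords [ 18.4  -0.6 107.1] force [ 0.29 -0.47 -2.34] force in bed [-0.6  -0.52 -2.27] w 39.8 29.998640343546867
rot err to target (deg, world) [ 0.06  0.08 -0.27] joints [ 0.48  0.17  1.88 -0.15  0.76  0.4 ]
bed axes [[0.926, -0.169, -0.337], [0.159, 0.986, -0.058], [0.342, 0.0, 0.94]]
{'clock': np.float64(5.6333), 'tool_pos': array([462.0473, 323.0574, 154.6203]), 'tool_rot': array([0.6328, 0.7545, 0.1329, 0.1124]), 'contact_force': array([ 0.1414, -1.0657, -3.9944]), 'joints': array([ 0.4814,  0.1672,  1.8817, -0.1519,  0.7641,  0.3987])}
```

View pics/w3.png

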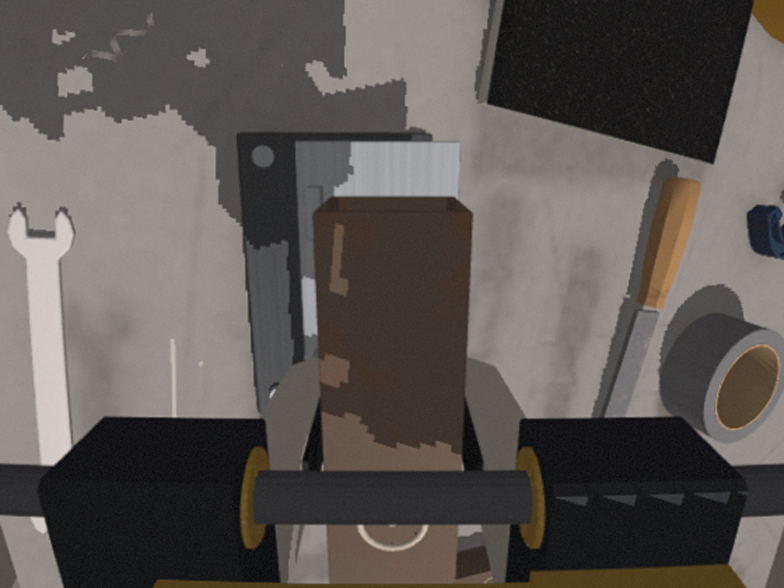

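The wrist view shows the tube in the grip, with the bed's +y edge beyond it running from (296,142) to (460,142). I'll check that edge against the rest estimate.

```bash
python3 - <<'E'
from h import *;import json
c=json.load(open("w3.json"));c['rvec']=np.array(c['rvec']);c['tvec']=np.array(c['tvec'])
p=plane(c,(np.array([(296,142),(460,142)])+.5)/1.4-.5,[36.4,65.1])
B=R.from_euler('ZY',[9.74,-20],degrees=True).as_matrix(); O=np.array([481.4,327.1,48])
print(p.round(1),((p-O)@B).round(1))
E
```

```text
[[439.3 400.7  36.4]
 [516.  414.2  65.1]] [[-31.3  79.6  -1. ]
 [ 51.7  80.   -0.6]]
```

Request:
play_rows(series=[{"grip": 30, "slide": [8, 1.4, -29], "delta_rot": [0, 0, -0.2]}, {"grip": 30, "slide": [16, 2.8, -58], "delta_rot": [0, 0, -0.2]}, {"grip": 30, "slide": [22, 3.8, -77], "delta_rot": [0, 0, -0.2]}, {"grip": 30, "slide": [25, 4.2, -87], "delta_rot": [0, 0, -0.2]}, {"grip": 30, "slide": [25, 4.2, -87], "delta_rot": [0, 0, -0.2]}, {"grip": 30, "slide": [25, 4.2, -87], "delta_rot": [0, 0, -0.2]}, {"grip": 30, "slide": [25, 4.2, -87], "delta_rot": [0, 0, -0.2]}, {"grip": 30, "slide": [25, 4.2, -87], "delta_rot": [0, 0, -0.2]}])

```text
clock: 6.3
tool_pos: [485.9, 327.5, 68.4]
tool_rot: [0.633, 0.754, 0.134, 0.113]
contact_force: [-0.3, 0.8, -2.9]
gripper_width: 39.9
grip_force: 30.0
```

```bash
python3 st.py
```

```text
clock 6.3 pos [485.9 327.5  68.4] bed coords [11.2 -0.4 17.6] force [-0.27  0.84 -2.93] force in bed [-1.12  0.88 -2.71] w 39.9 29.99855764210224
rot err to target (deg, world) [ 0.04  0.15 -0.16] joints [ 0.47  0.32  1.93 -0.19  0.56  0.44]
bed axes [[0.926, -0.169, -0.337], [0.159, 0.986, -0.058], [0.342, 0.0, 0.94]]
```

Underside is about 12 mm above the bed. I lower along the normal by 10 mm, then check.

Request:
play_rows(series=[{"grip": 30, "slide": [1.3, 0.2, -3.8], "delta_rot": [0, 0, 0]}, {"grip": 30, "slide": [2.4, 0.4, -6.6], "delta_rot": [0, 0, 0]}, {"grip": 30, "slide": [3, 0.5, -8.5], "delta_rot": [0, 0, 0]}, {"grip": 30, "slide": [3.4, 0.6, -9.4], "delta_rot": [0, 0, 0]}, {"grip": 30, "slide": [3.4, 0.6, -9.4], "delta_rot": [0, 0, 0]}, {"grip": 30, "slide": [3.4, 0.6, -9.4], "delta_rot": [0, 0, 0]}, {"grip": 30, "slide": [3.4, 0.6, -9.4], "delta_rot": [0, 0, 0]}, {"grip": 30, "slide": [3.4, 0.6, -9.4], "delta_rot": [0, 0, 0]}])

```text
clock: 6.97
tool_pos: [488.4, 327.5, 57.3]
tool_rot: [0.634, 0.754, 0.132, 0.112]
contact_force: [0.1, 0.1, -3.4]
gripper_width: 39.9
grip_force: 30.0
```

Request:
play_rows(series=[{"grip": 30, "slide": [0.2, 0, -0.5], "delta_rot": [0, 0, 0]}, {"grip": 30, "slide": [0.35, 0, -1], "delta_rot": [0, 0, 0]}, {"grip": 30, "slide": [0.5, 0.1, -1.5], "delta_rot": [0, 0, 0]}, {"grip": 30, "slide": [0.5, 0.1, -1.5], "delta_rot": [0, 0, 0]}, {"grip": 30, "slide": [0.5, 0.1, -1.5], "delta_rot": [0, 0, 0]}, {"grip": 30, "slide": [0.5, 0.1, -1.5], "delta_rot": [0, 0, 0]}, {"grip": 30, "slide": [0.5, 0.1, -1.5], "delta_rot": [0, 0, 0]}, {"grip": 30, "slide": [0.5, 0.1, -1.5], "delta_rot": [0, 0, 0]}])

```text
clock: 7.63
tool_pos: [488.9, 327.6, 55.8]
tool_rot: [0.634, 0.754, 0.132, 0.112]
contact_force: [-0.2, -0.5, -3.4]
gripper_width: 39.4
grip_force: 30.0
```

```bash
python3 st.py
```

```text
clock 7.63 pos [488.9 327.6  55.8] bed coords [ 9.7 -0.7  4.7] force [-0.16 -0.53 -3.41] force in bed [-1.4  -0.5  -3.12] w 39.4 29.998679123818874
rot err to target (deg, world) [ 0.11  0.01 -0.15] joints [ 0.46  0.35  1.94 -0.2   0.53  0.45]
bed axes [[0.926, -0.169, -0.337], [0.159, 0.986, -0.058], [0.342, 0.0, 0.94]]
```

Request:
play_rows(series=[{"grip": 30, "slide": [0.2, 0, -0.5], "delta_rot": [0, 0, 0]}, {"grip": 30, "slide": [0.35, 0, -1], "delta_rot": [0, 0, 0]}, {"grip": 30, "slide": [0.5, 0.1, -1.5], "delta_rot": [0, 0, 0]}, {"grip": 30, "slide": [0.5, 0.1, -1.5], "delta_rot": [0, 0, 0]}, {"grip": 30, "slide": [0.5, 0.1, -1.5], "delta_rot": [0, 0, 0]}, {"grip": 30, "slide": [0.5, 0.1, -1.5], "delta_rot": [0, 0, 0]}, {"grip": 30, "slide": [0.5, 0.1, -1.5], "delta_rot": [0, 0, 0]}, {"grip": 30, "slide": [0.5, 0.1, -1.5], "delta_rot": [0, 0, 0]}])

```text
clock: 8.3
tool_pos: [489.4, 327.7, 54.2]
tool_rot: [0.634, 0.754, 0.132, 0.112]
contact_force: [-0.4, 0.1, -4.8]
gripper_width: 39.7
grip_force: 30.0
```

```bash
python3 st.py
```

```text
clock 8.3 pos [489.4 327.7  54.2] bed coords [ 9.6 -0.7  3.1] force [-0.4   0.14 -4.79] force in bed [-1.99  0.2  -4.37] w 39.7 29.99863486737013
rot err to target (deg, world) [ 0.11  0.01 -0.15] joints [ 0.46  0.35  1.94 -0.2   0.53  0.45]
bed axes [[0.926, -0.169, -0.337], [0.159, 0.986, -0.058], [0.342, 0.0, 0.94]]
```

Request:
play_rows(series=[{"grip": 30, "slide": [0.2, 0, -0.5], "delta_rot": [0, 0, 0]}, {"grip": 30, "slide": [0.35, 0, -1], "delta_rot": [0, 0, 0]}, {"grip": 30, "slide": [0.5, 0.1, -1.5], "delta_rot": [0, 0, 0]}, {"grip": 30, "slide": [0.5, 0.1, -1.5], "delta_rot": [0, 0, 0]}, {"grip": 30, "slide": [0.5, 0.1, -1.5], "delta_rot": [0, 0, 0]}, {"grip": 30, "slide": [0.5, 0.1, -1.5], "delta_rot": [0, 0, 0]}, {"grip": 30, "slide": [0.5, 0.1, -1.5], "delta_rot": [0, 0, 0]}, {"grip": 30, "slide": [0.5, 0.1, -1.5], "delta_rot": [0, 0, 0]}])

```text
clock: 8.97
tool_pos: [489.6, 327.7, 53.9]
tool_rot: [0.634, 0.754, 0.132, 0.113]
contact_force: [-7.4, -4.1, 9.7]
gripper_width: 39.9
grip_force: 30.0
```

```bash
python3 st.py
```

```text
clock 8.97 pos [489.6 327.7  53.9] bed coords [ 9.8 -0.8  2.8] force [-7.44 -4.12  9.74] force in bed [-4.22 -2.8  11.9 ] w 39.9 29.998957850039005
rot err to target (deg, world) [ 0.11  0.05 -0.15] joints [ 0.46  0.35  1.94 -0.2   0.53  0.45]
bed axes [[0.926, -0.169, -0.337], [0.159, 0.986, -0.058], [0.342, 0.0, 0.94]]
```

Request:
play_rows(series=[{"grip": 30, "slide": [-1.2, -0.2, 0.2], "delta_rot": [0, 0, 0]}, {"grip": 30, "slide": [-3.1, -0.5, -0.5], "delta_rot": [0, 0, 0]}, {"grip": 30, "slide": [-5, -0.8, -1.2], "delta_rot": [0, 0, 0]}, {"grip": 30, "slide": [-6, -1, -1.5], "delta_rot": [0, 0, 0]}, {"grip": 30, "slide": [-6, -1, -1.5], "delta_rot": [0, 0, 0]}, {"grip": 30, "slide": [-6, -1, -1.5], "delta_rot": [0, 0, 0]}, {"grip": 30, "slide": [-6, -1, -1.5], "delta_rot": [0, 0, 0]}, {"grip": 30, "slide": [-6, -1, -1.5], "delta_rot": [0, 0, 0]}])

```text
clock: 9.63
tool_pos: [484.9, 327.5, 52.3]
tool_rot: [0.633, 0.754, 0.134, 0.113]
contact_force: [-0.2, -0.2, 6.4]
gripper_width: 39.8
grip_force: 30.0
```

```bash
python3 st.py
```

```text
clock 9.63 pos [484.9 327.5  52.3] bed coords [ 4.8 -0.2  2.8] force [-0.18 -0.19  6.4 ] force in bed [ 1.99 -0.16  6.09] w 39.8 29.99961644411087
rot err to target (deg, world) [ 0.03  0.15 -0.16] joints [ 0.47  0.35  1.95 -0.21  0.52  0.46]
bed axes [[0.926, -0.169, -0.337], [0.159, 0.986, -0.058], [0.342, 0.0, 0.94]]
```

Request:
play_rows(series=[{"grip": 30, "slide": [-0.9, -0.2, -0.35], "delta_rot": [0, 0, 0]}, {"grip": 30, "slide": [-1.8, -0.3, -0.7], "delta_rot": [0, 0, 0]}, {"grip": 30, "slide": [-2.8, -0.5, -1], "delta_rot": [0, 0, 0]}, {"grip": 30, "slide": [-2.8, -0.5, -1], "delta_rot": [0, 0, 0]}, {"grip": 30, "slide": [-2.8, -0.5, -1], "delta_rot": [0, 0, 0]}, {"grip": 30, "slide": [-2.8, -0.5, -1], "delta_rot": [0, 0, 0]}, {"grip": 30, "slide": [-2.8, -0.5, -1], "delta_rot": [0, 0, 0]}, {"grip": 30, "slide": [-2.8, -0.5, -1], "delta_rot": [0, 0, 0]}])

```text
clock: 10.3
tool_pos: [482.9, 327.2, 51.6]
tool_rot: [0.633, 0.754, 0.134, 0.113]
contact_force: [4.0, 0.8, 5.0]
gripper_width: 39.8
grip_force: 30.0
```

```bash
python3 st.py
```

```text
clock 10.3 pos [482.9 327.2  51.6] bed coords [ 2.7 -0.1  2.8] force [4.02 0.75 4.97] force in bed [5.54 0.06 3.27] w 39.8 29.9985171854496
rot err to target (deg, world) [ 0.    0.22 -0.17] joints [ 0.47  0.34  1.96 -0.21  0.51  0.46]
bed axes [[0.926, -0.169, -0.337], [0.159, 0.986, -0.058], [0.342, 0.0, 0.94]]
```

Request:
play_rows(series=[{"grip": 30, "slide": [-0.7, -0.1, -0.25], "delta_rot": [0, 0, 0]}, {"grip": 30, "slide": [-1.4, -0.2, -0.5], "delta_rot": [0, 0, 0]}, {"grip": 30, "slide": [-1.4, -0.2, -0.5], "delta_rot": [0, 0, 0]}, {"grip": 30, "slide": [-1.4, -0.2, -0.5], "delta_rot": [0, 0, 0]}, {"grip": 30, "slide": [-1.4, -0.2, -0.5], "delta_rot": [0, 0, 0]}, {"grip": 30, "slide": [-1.4, -0.2, -0.5], "delta_rot": [0, 0, 0]}, {"grip": 30, "slide": [-1.4, -0.2, -0.5], "delta_rot": [0, 0, 0]}, {"grip": 30, "slide": [-1.4, -0.2, -0.5], "delta_rot": [0, 0, 0]}])

```text
clock: 10.97
tool_pos: [483.0, 327.2, 51.6]
tool_rot: [0.633, 0.754, 0.135, 0.114]
contact_force: [9.1, 0.5, 4.0]
gripper_width: 40.1
grip_force: 30.0
```

```bash
python3 st.py; python3 -c "
from plant import robot; print(robot.observe()['ft_torque'])"
```

```text
clock 10.97 pos [483.  327.2  51.6] bed coords [ 2.7 -0.1  2.9] force [9.12 0.48 3.99] force in bed [ 9.89 -1.07  0.65] w 40.1 29.99822549521923
rot err to target (deg, world) [-0.03  0.35 -0.18] joints [ 0.47  0.34  1.96 -0.21  0.51  0.46]
bed axes [[0.926, -0.169, -0.337], [0.159, 0.986, -0.058], [0.342, 0.0, 0.94]]
[ 0.02941166 -1.39408775  0.02679543]
```

Request:
play_rows(series=[{"grip": 44, "slide": [0, 0, 0], "delta_rot": [0, 0, 0]}, {"grip": 50, "slide": [0, 0, 0], "delta_rot": [0, 0, 0]}, {"grip": 60, "slide": [0.5, 0, 0], "delta_rot": [0, 0, 0]}, {"grip": 66, "slide": [1, 0, 0], "delta_rot": [0, 0, 0]}, {"grip": 66, "slide": [1, 0, 0], "delta_rot": [0, 0, 0]}, {"grip": 66, "slide": [-2, -1, 10], "delta_rot": [0, 0, 0]}, {"grip": 66, "slide": [-11, -2.5, 35], "delta_rot": [0, 0, 0]}, {"grip": 66, "slide": [-24, -4.5, 70], "delta_rot": [0, 0, 0]}])

```text
clock: 11.63
tool_pos: [453.5, 320.3, 117.7]
tool_rot: [0.634, 0.754, 0.129, 0.111]
contact_force: [0.4, -0.6, 0.2]
gripper_width: 66.1
grip_force: 0.0
```

Request:
play_rows(series=[{"grip": 66, "slide": [-12, -2, 34], "delta_rot": [0, 0, 0]}, {"grip": 66, "slide": [-24, -20, 68], "delta_rot": [0, 0, 0]}, {"grip": 60, "slide": [-30, -50, 85], "delta_rot": [0, 0, 0]}, {"grip": 60, "slide": [-30, -80, 85], "delta_rot": [0, 0, 0]}, {"grip": 60, "slide": [-30, -115, 85], "delta_rot": [-1, 6, 0]}, {"grip": 60, "slide": [-30, -150, 85], "delta_rot": [-2.2, 13, 0]}, {"grip": 60, "slide": [-30, -190, 85], "delta_rot": [-3.4, 19.7, 0]}, {"grip": 60, "slide": [-30, -230, 85], "delta_rot": [-3.4, 19.7, 0]}])

```text
clock: 12.3
tool_pos: [427.9, 89.9, 205.4]
tool_rot: [0.643, 0.766, -0.002, -0.002]
contact_force: [1.4, -0.7, 0.1]
gripper_width: 60.2
grip_force: 0.0
```

```bash
python3 st.py; python3 - <<'E'
from plant import robot
import cv2,numpy as np
im=robot.snapshot("top")[:,:,::-1]
o=np.zeros((600,800,3),np.uint8)
cr=lambda im,x,y,w,h,s:cv2.resize(im[y:y+h,x:x+w],(w*s,h*s),interpolation=cv2.INTER_CUBIC)
o[:480,:640]=cr(im,112,205,80,60,8)
cv2.imwrite("pics/top2.png",o[:480,:640])
E
```

```text
clock 12.3 pos [427.9  89.9 205.4] bed coords [ -33.4 -224.8  179.6] force [ 1.39 -0.67  0.09] force in bed [ 1.21 -0.89 -0.34] w 60.2 0.0
rot err to target (deg, world) [  3.45 -19.97  -0.2 ] joints [-0.05  0.07  1.8  -0.    1.28 -0.22]
bed axes [[0.926, -0.169, -0.337], [0.159, 0.986, -0.058], [0.342, 0.0, 0.94]]
```

View pics/top2.png

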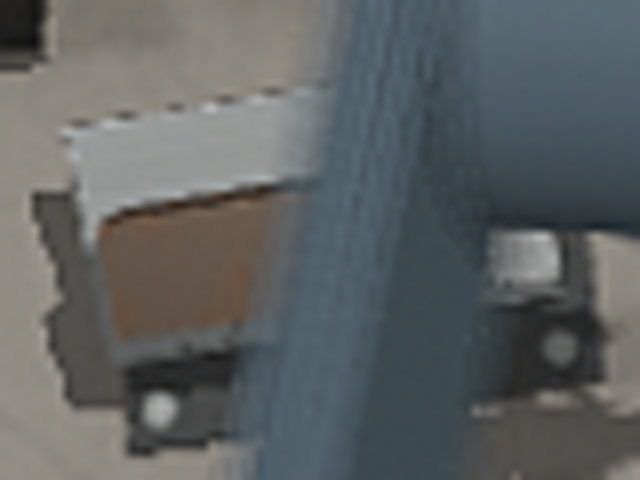

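Request:
play_rows(series=[{"grip": 60, "slide": [28, -320, 0], "delta_rot": [0, 0, 10.8]}, {"grip": 60, "slide": [28, -320, 0], "delta_rot": [0, 0, 10.8]}, {"grip": 60, "slide": [28, -320, 0], "delta_rot": [0, 0, 10.8]}, {"grip": 60, "slide": [28, -320, 0], "delta_rot": [0, 0, 10.8]}, {"grip": 60, "slide": [28, -320, 0], "delta_rot": [0, 0, 10.8]}, {"grip": 60, "slide": [28, -320, 0], "delta_rot": [0, 0, 10.8]}, {"grip": 60, "slide": [28, -320, 0], "delta_rot": [0, 0, 10.8]}, {"grip": 60, "slide": [28, -320, 0], "delta_rot": [0, 0, 10.8]}])

```text
clock: 13.02
tool_pos: [453.1, -230.2, 205.2]
tool_rot: [0.569, 0.823, -0.0, 0.001]
contact_force: [1.1, 0.9, -0.5]
gripper_width: 59.8
grip_force: 0.0
```

Request:
play_rows(series=[{"grip": 60, "slide": [12, -35, -12], "delta_rot": [0, 0, 0]}, {"grip": 60, "slide": [24, -75, -24], "delta_rot": [0, 0, 0]}, {"grip": 60, "slide": [24, -75, -30], "delta_rot": [0, 0, 0]}, {"grip": 60, "slide": [24, -75, -30], "delta_rot": [0, 0, 0]}, {"grip": 60, "slide": [24, -75, -30], "delta_rot": [0, 0, 0]}, {"grip": 60, "slide": [24, -75, -30], "delta_rot": [0, 0, 0]}, {"grip": 60, "slide": [24, -75, -30], "delta_rot": [0, 0, 0]}, {"grip": 60, "slide": [24, -75, -30], "delta_rot": [0, 0, 0]}])

```text
clock: 13.68
tool_pos: [478.0, -302.2, 175.9]
tool_rot: [0.568, 0.823, -0.0, 0.001]
contact_force: [0.7, -0.8, 0.6]
gripper_width: 60.2
grip_force: 0.0
```

```bash
python3 look.py w4; python3 - <<'E'
from plant import robot
import cv2,numpy as np
im=robot.snapshot("top")[:,:,::-1]; cv2.imwrite("pics/top3_raw.png",im)
w=cv2.imread("pics/w4_raw.png"); o=np.zeros((600,800,3),np.uint8)
cr=lambda im,x,y,w,h,s:cv2.resize(im[y:y+h,x:x+w],(w*s,h*s),interpolation=cv2.INTER_CUBIC)
o[:360,:480]=cr(im,112,205,80,60,6); o[180:600,480:]=w[:,120:440]
cv2.imwrite("pics/comp.png",o)
E
```

```text
{'clock': np.float64(13.7333), 'tool_pos': array([ 477.9901, -302.4185,  175.7968]), 'tool_rot': array([ 5.678e-01,  8.231e-01, -4.000e-04,  1.200e-03]), 'contact_force': array([ 0.3184, -0.1487,  0.9911]), 'joints': array([-7.6100e-01,  3.1660e-01,  1.5633e+00, -5.0000e-04,  1.2592e+00,
       -1.1239e+00])}
```

View pics/comp.png

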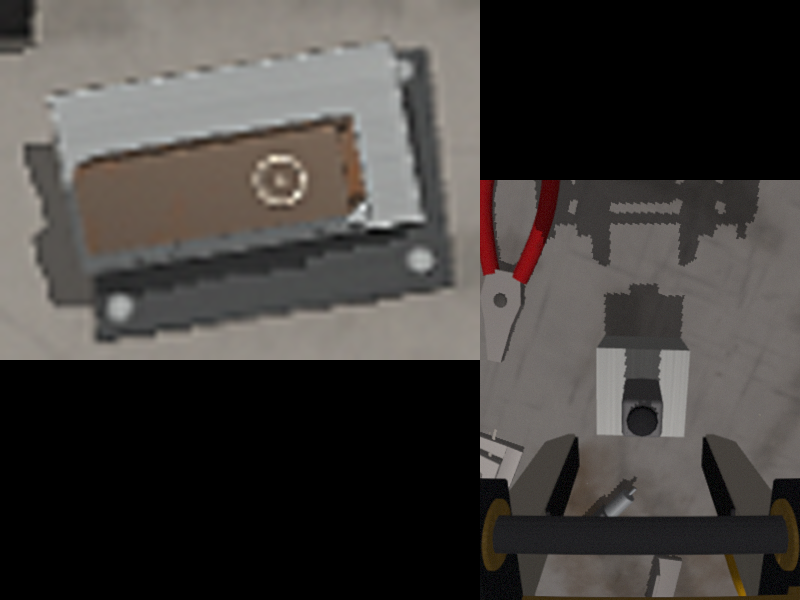

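The tube lies on the bed parallel to its edges, with the ring at about (279,180) in the composite. In the wrist part the grip's cap is at (642,420), and the stand's top spans (597–689, 348–436).

```bash
python3 - <<'E'
from plant import robot
from h import *;import json
c=json.load(open("w4.json"));c['rvec']=np.array(c['rvec']);c['tvec']=np.array(c['tvec'])
s=plane(c,np.array([(597,348),(689,350),(685,436),(597,436)])-[360,180],65);print(s.round(1).tolist(),s.mean(0),np.degrees(np.arctan2(*(s[1]-s[0])[1::-1])),np.degrees(np.arctan2(*(s[2]-s[3])[1::-1])))
print('cap',plane(c,[(282,240)],121).round(1))
# ring and tube corners on rest from the top camera
c=robot.get_calibration("top")
B=R.from_euler('ZY',[9.74,-20],degrees=True).as_matrix(); O=np.array([481.4,327.1,48])
K,d,r,t=cam(c); Rm=R.from_rotvec(r).as_matrix(); o=-Rm.T@t
uv=(np.array([(279,180),(77,164),(350,118),(364,209),(90,257),(48,97),(390,42)],float)+.5)/6-.5+[112,205]
sl=cv2.undistortPoints(uv.reshape(-1,1,2),K,d).reshape(-1,2); v=np.c_[sl,np.ones(len(sl))]@Rm
n=B[:,2]
for z,q in zip([40]*5+[0,0],v):
    P=o+q*((z+n@(O-o))/(n@q)); print((B.T@(P-O)).round(1),P.round(1))
E
```

```text
[[436.1, -283.9, 65.0], [501.0, -260.8, 65.0], [525.2, -326.2, 65.0], [459.2, -351.3, 65.0]] [ 480.39014751 -305.56365999   65.        ] 19.542018006788325 20.77214923168255
cap [[ 480.  -305.7  121. ]]
[  1. -28.  40.] [473.5 297.4  85.9]
[21.9 60.1 40. ] [478.  387.5  93.1]
[ 23.3 -64.1  40. ] [500.4 265.3  93.6]
[-17.7 -63.   40. ] [462.2 259.9  79.5]
[-20.2  62.3  40. ] [438.7 382.9  78.7]
[50.1 80.3  0. ] [514.2 414.2  65.1]
[ 50.6 -79.7   0. ] [541.8 256.6  65.3]
```

Request:
play_rows(series=[{"grip": 60, "slide": [2, -3.2, 0], "delta_rot": [0, 0, 0]}, {"grip": 60, "slide": [2, -3.2, -35], "delta_rot": [0, 0, 0]}, {"grip": 60, "slide": [2, -3.2, -70], "delta_rot": [0, 0, 0]}, {"grip": 60, "slide": [2, -3.2, -92], "delta_rot": [0, 0, 0]}, {"grip": 60, "slide": [2, -3.2, -101], "delta_rot": [0, 0, 0]}, {"grip": 60, "slide": [2, -3.2, -101], "delta_rot": [0, 0, 0]}, {"grip": 40, "slide": [2, -3.2, -101], "delta_rot": [0, 0, 0]}, {"grip": 20, "slide": [2, -3.2, -101], "delta_rot": [0, 0, 0]}], squeeze=30)

```text
clock: 14.45
tool_pos: [480.8, -307.6, 75.5]
tool_rot: [0.568, 0.823, -0.001, 0.002]
contact_force: [0.5, -0.0, -0.6]
gripper_width: 50.7
grip_force: 0.0
```

Request:
play_rows(series=[{"grip": 20, "slide": [0, 0, 0], "delta_rot": [0, 0, 0]}, {"grip": 20, "slide": [0, 0, 0], "delta_rot": [0, 0, 0]}, {"grip": 20, "slide": [0, 0, 0], "delta_rot": [0, 0, 0]}, {"grip": 20, "slide": [0, 0, 0], "delta_rot": [0, 0, 0]}, {"grip": 20, "slide": [0, 0, 0], "delta_rot": [0, 0, 0]}, {"grip": 20, "slide": [0, 0, 0], "delta_rot": [0, 0, 0]}, {"grip": 20, "slide": [0, 0, 0], "delta_rot": [0, 0, 0]}, {"grip": 20, "slide": [0, 0, 0], "delta_rot": [0, 0, 0]}])

```text
clock: 15.12
tool_pos: [480.1, -306.9, 74.6]
tool_rot: [0.568, 0.823, -0.0, 0.001]
contact_force: [0.6, 1.3, 4.5]
gripper_width: 25.6
grip_force: 29.9
```

```bash
python3 st.py
```

```text
clock 15.12 pos [ 480.1 -306.9   74.6] bed coords [ -92.9 -624.6   62.1] force [0.64 1.25 4.55] force in bed [2.35 1.13 3.98] w 25.6 29.90655541419983
rot err to target (deg, world) [  5.38 -19.26 -10.85] joints [-0.76  0.43  1.67 -0.    1.04 -1.13]
bed axes [[0.926, -0.169, -0.337], [0.159, 0.986, -0.058], [0.342, 0.0, 0.94]]
```

Request:
play_rows(series=[{"grip": 20, "slide": [0, 0, 15], "delta_rot": [0, 0, 0]}, {"grip": 20, "slide": [0, 0, 45], "delta_rot": [0, 0, 0]}, {"grip": 20, "slide": [0, 0, 80], "delta_rot": [0, 0, 0]}, {"grip": 20, "slide": [0, 5, 110], "delta_rot": [0, 0, 0]}, {"grip": 20, "slide": [0, 30, 130], "delta_rot": [0, 0, 0]}, {"grip": 20, "slide": [-2, 65, 140], "delta_rot": [0, 0, 0]}, {"grip": 20, "slide": [-4, 105, 140], "delta_rot": [0, 0, 0]}, {"grip": 20, "slide": [-6, 145, 140], "delta_rot": [0, 0, 0]}])

```text
clock: 15.78
tool_pos: [473.5, -160.7, 214.2]
tool_rot: [0.569, 0.822, -0.0, 0.001]
contact_force: [1.9, 0.4, -2.2]
gripper_width: 25.8
grip_force: 30.0
```

Request:
play_rows(series=[{"grip": 20, "slide": [-2, 40, 0], "delta_rot": [0, 0, -2]}, {"grip": 20, "slide": [-5, 80, 0], "delta_rot": [0, 0, -4]}, {"grip": 20, "slide": [-7, 120, 0], "delta_rot": [0, 0, -6]}, {"grip": 20, "slide": [-10, 160, 0], "delta_rot": [0, 0, -8]}, {"grip": 20, "slide": [-13, 200, 0], "delta_rot": [0, 0, -10]}, {"grip": 20, "slide": [-16, 240, 0], "delta_rot": [0, 0, -10.8]}, {"grip": 20, "slide": [-19, 280, 0], "delta_rot": [0, 0, -10.8]}, {"grip": 20, "slide": [-22, 315, 0], "delta_rot": [0, 0, -10.8]}])

```text
clock: 16.45
tool_pos: [450.6, 155.7, 213.4]
tool_rot: [0.643, 0.766, -0.0, 0.0]
contact_force: [0.2, -0.0, -1.8]
gripper_width: 26.3
grip_force: 30.0
```

Request:
play_rows(series=[{"grip": 20, "slide": [-2, 35, 0], "delta_rot": [1, -6, 0]}, {"grip": 20, "slide": [-4, 70, 0], "delta_rot": [2.2, -13, 0]}, {"grip": 20, "slide": [-6, 105, -10], "delta_rot": [3.4, -19.7, 0]}, {"grip": 20, "slide": [-7, 130, -25], "delta_rot": [3.4, -19.7, 0]}, {"grip": 20, "slide": [-7, 137, -40], "delta_rot": [3.4, -19.7, 0]}, {"grip": 20, "slide": [-7, 137, -40], "delta_rot": [3.4, -19.7, 0]}, {"grip": 20, "slide": [-7, 137, -40], "delta_rot": [3.4, -19.7, 0]}, {"grip": 20, "slide": [-7, 137, -40], "delta_rot": [3.4, -19.7, 0]}])

```text
clock: 17.12
tool_pos: [445.2, 289.9, 174.2]
tool_rot: [0.634, 0.754, 0.132, 0.113]
contact_force: [0.4, 0.6, -0.9]
gripper_width: 26.0
grip_force: 30.0
```

```bash
python3 st.py
```

```text
clock 17.12 pos [445.2 289.9 174.2] bed coords [  3.7 -30.5 132.9] force [ 0.43  0.55 -0.92] force in bed [ 0.17  0.47 -1.04] w 26.0 29.99848186969757
rot err to target (deg, world) [ 0.13  0.01 -0.13] joints [ 0.43  0.08  1.93 -0.12  0.8   0.33]
bed axes [[0.926, -0.169, -0.337], [0.159, 0.986, -0.058], [0.342, 0.0, 0.94]]
```

```bash
python3 look.py w5; python3 - <<'E'
from plant import robot
import cv2,numpy as np
s=robot.snapshot("side")[:,:,::-1]; w=cv2.imread("pics/w5_raw.png")
P=(np.array([345,240])/1.4).astype(int)
o=np.zeros((600,800,3),np.uint8); o[:420,:560]=w
o[:,560:]=cv2.resize(s[P[1]-75:P[1]+75,P[0]-30:P[0]+30],(240,600),interpolation=cv2.INTER_CUBIC)
cv2.imwrite("pics/comp5.png",o)
E
```

```text
{'clock': np.float64(17.1667), 'tool_pos': array([445.659 , 289.8386, 174.6009]), 'tool_rot': array([0.634 , 0.7535, 0.1325, 0.1128]), 'contact_force': array([-0.4304, -0.8076, -0.6229]), 'joints': array([ 0.4291,  0.0828,  1.9257, -0.1246,  0.7983,  0.3292])}
```

View pics/comp5.png

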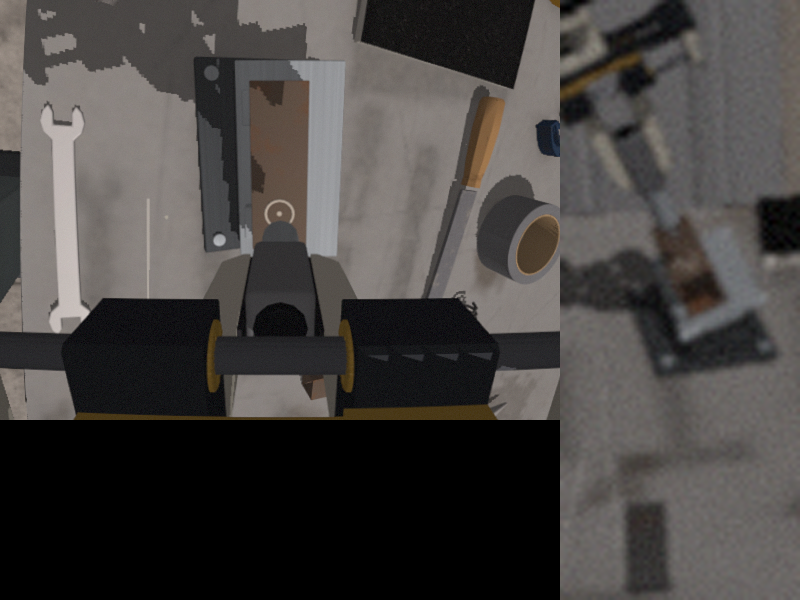

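The wrist view puts the chalk ring at (280,213), the tube's far-end corners at (250,81) and (309,81), and the bed's far corners at (236,60) and (344,61). The pen hangs over the ring line.

```bash
python3 - <<'E'
from h import *;import json
im=cv2.imread("pics/w5_raw.png").astype(int)
# tube edges by gradient, rows 90..190
g=im[:,:,2]-im[:,:,0]  # redness
L=[];Rr=[]
for y in range(95,240,5):
    row=g[y,235:330]>10; xs=np.flatnonzero(row)+235
    if len(xs)>20: L.append((xs[0]-.5,y)); Rr.append((xs[-1]+.5,y))
c=json.load(open("w5.json"));c['rvec']=np.array(c['rvec']);c['tvec']=np.array(c['tvec'])
B=R.from_euler('ZY',[9.74,-20],degrees=True).as_matrix(); O=np.array([481.4,327.1,48])
K,d,r,t=cam(c); Rm=R.from_rotvec(r).as_matrix(); o=-Rm.T@t;n=B[:,2]
def bed(uv,z):
    s=cv2.undistortPoints(np.array(uv,float).reshape(-1,1,2),K,d).reshape(-1,2); v=np.c_[s,np.ones(len(s))]@Rm
    return (o+v*((z+n@(O-o))/(v@n))[:,None]-O)@B
print('ring',bed([(279.6,213)],37.5).round(1)); print('bed far corners',bed([(236,60),(344,61)],-2.5).round(1))
for nm,E in(('L',L),('R',Rr)):
    b=bed(E,37.5); print(nm,np.polyfit(b[:,1],b[:,0],1).round(4),b[:,0].round(1).tolist())
E
```

```text
ring [[  2.8 -29.1  37.5]]
bed far corners [[-30.7  80.1  -2.5]
 [ 51.4  79.7  -2.5]]
L [-2.10000e-03 -1.78152e+01] [-18.4, -17.8, -17.8, -17.9, -17.9, -18.0, -18.0, -18.1, -18.2, -18.2, -17.6, -18.4, -17.7, -17.8, -17.1, -17.2, -17.3, -17.3, -17.4, -17.5, -18.3, -18.3, -17.7, -17.7, -17.8, -17.9, -18.0, -18.0]
R [-2.60000e-03  2.21535e+01] [22.0, 22.0, 22.1, 22.2, 22.3, 22.3, 22.4, 21.8, 21.9, 21.9, 22.0, 22.1, 22.2, 22.3, 22.3, 21.7, 21.8, 21.9, 22.0, 22.0, 22.1, 22.2, 22.3, 22.4, 22.5, 22.6, 22.6, 22.0]
```

Request:
play_rows(series=[{"grip": 20, "slide": [3, 0.5, -10], "delta_rot": [0.1, 0, -0.1]}, {"grip": 20, "slide": [5.5, 1, -18], "delta_rot": [0.1, 0, -0.1]}, {"grip": 20, "slide": [7.2, 1.3, -23], "delta_rot": [0.1, 0, -0.1]}, {"grip": 20, "slide": [8, 1.4, -25.8], "delta_rot": [0.1, 0, -0.1]}, {"grip": 20, "slide": [8, 1.4, -25.8], "delta_rot": [0.1, 0, -0.1]}, {"grip": 20, "slide": [8, 1.4, -25.8], "delta_rot": [0.1, 0, -0.1]}, {"grip": 20, "slide": [8, 1.4, -25.8], "delta_rot": [0.1, 0, -0.1]}, {"grip": 20, "slide": [8, 1.4, -25.8], "delta_rot": [0.1, 0, -0.1]}])

```text
clock: 17.88
tool_pos: [452.9, 292.0, 148.4]
tool_rot: [0.634, 0.753, 0.133, 0.112]
contact_force: [-0.7, 0.2, -1.9]
gripper_width: 26.0
grip_force: 30.0
```

```bash
cat > av.py <<'E'
from plant import robot
from h import *
B=R.from_euler('ZY',[9.74,-20],degrees=True).as_matrix(); O=np.array([481.4,327.1,48])
F=[];P=[]
for i in range(20):
    robot.snapshot("side"); o=robot.observe(); F.append(B.T@o['contact_force']); P.append(B.T@(o['tool_pos']-O))
print('F bed',np.mean(F,0).round(2),'sd',np.std(F,0).round(2),'pos',np.mean(P,0).round(2))
E
python3 av.py; python3 st.py
```

```text
F bed [-0.55  0.08 -1.32] sd [0.47 0.49 0.49] pos [  2.06 -29.88 105.71]
clock 18.88 pos [452.7 291.8 147.9] bed coords [  2.  -29.9 105.6] force [-0.03 -0.34 -1.6 ] force in bed [-0.63 -0.33 -1.47] w 25.9 29.99836027622223
rot err to target (deg, world) [ 0.01  0.01 -0.05] joints [ 0.43  0.13  1.95 -0.13  0.73  0.34]
bed axes [[0.926, -0.169, -0.337], [0.159, 0.986, -0.058], [0.342, 0.0, 0.94]]
```

Request:
play_rows(series=[{"grip": 20, "slide": [0.6, 0.1, -1.5], "delta_rot": [0, 0, 0]}, {"grip": 20, "slide": [1.1, 0.2, -3], "delta_rot": [0, 0, 0]}, {"grip": 20, "slide": [1.7, 0.3, -4.7], "delta_rot": [0, 0, 0]}, {"grip": 20, "slide": [2, 0.35, -5.6], "delta_rot": [0, 0, 0]}, {"grip": 20, "slide": [2, 0.35, -5.6], "delta_rot": [0, 0, 0]}, {"grip": 20, "slide": [2, 0.35, -5.6], "delta_rot": [0, 0, 0]}, {"grip": 20, "slide": [2, 0.35, -5.6], "delta_rot": [0, 0, 0]}, {"grip": 20, "slide": [2, 0.35, -5.6], "delta_rot": [0, 0, 0]}])

```text
clock: 19.55
tool_pos: [454.8, 292.2, 142.5]
tool_rot: [0.634, 0.753, 0.133, 0.112]
contact_force: [-0.2, 0.2, 0.2]
gripper_width: 25.7
grip_force: 30.0
```

```bash
python3 av.py
```

```text
F bed [ 0.01 -0.13  1.02] sd [0.38 0.39 0.59] pos [  2.15 -29.88  99.74]
```

Request:
play_rows(series=[{"grip": 20, "slide": [0.3, 0.05, -1], "delta_rot": [0, 0, 0]}, {"grip": 20, "slide": [0.7, 0.1, -2], "delta_rot": [0, 0, 0]}, {"grip": 20, "slide": [1.1, 0.2, -3.1], "delta_rot": [0, 0, 0]}, {"grip": 20, "slide": [1.1, 0.2, -3.1], "delta_rot": [0, 0, 0]}, {"grip": 20, "slide": [1.1, 0.2, -3.1], "delta_rot": [0, 0, 0]}, {"grip": 20, "slide": [1.1, 0.2, -3.1], "delta_rot": [0, 0, 0]}, {"grip": 20, "slide": [1.1, 0.2, -3.1], "delta_rot": [0, 0, 0]}, {"grip": 20, "slide": [1.1, 0.2, -3.1], "delta_rot": [0, 0, 0]}])

```text
clock: 21.22
tool_pos: [455.9, 292.4, 139.4]
tool_rot: [0.634, 0.753, 0.133, 0.112]
contact_force: [-0.1, -0.4, 2.1]
gripper_width: 25.7
grip_force: 30.0
```

```bash
python3 av.py; python3 av.py; python3 st.py; python3 look.py w6; python3 - <<'E'
from plant import robot
import cv2,numpy as np
s=robot.snapshot("side")[:,:,::-1];t=robot.snapshot("top")[:,:,::-1]; w=cv2.imread("pics/w6_raw.png")
o=np.zeros((600,800,3),np.uint8); z=lambda im,x,y,w,h,k:cv2.resize(im[y:y+h,x:x+w],(w*k,h*k),interpolation=cv2.INTER_CUBIC)
o[:600,:400]=z(w,200,50,133,200,3)[:600,:399].copy() if 0 else cv2.resize(z(w,200,50,133,200,3),(400,600))
o[:300,400:]=z(s,206,130,80,60,5); o[300:,400:]=z(t,112,205,80,60,5)
cv2.imwrite("pics/comp6.png",o)
E
```

```text
F bed [ 0.96 -0.26  2.76] sd [0.49 0.44 0.68] pos [  2.11 -29.88  96.42]
F bed [ 1.41 -0.23  2.74] sd [0.59 0.39 0.56] pos [  2.07 -29.89  96.41]
clock 23.22 pos [455.9 292.4 139.3] bed coords [  2.1 -29.9  96.4] force [0.71 0.01 2.48] force in bed [ 1.5  -0.11  2.09] w 25.6 29.99886989593506
rot err to target (deg, world) [ 0.    0.02 -0.05] joints [ 0.42  0.14  1.96 -0.13  0.71  0.34]
bed axes [[0.926, -0.169, -0.337], [0.159, 0.986, -0.058], [0.342, 0.0, 0.94]]
{'clock': np.float64(23.2667), 'tool_pos': array([455.855 , 292.3911, 139.2929]), 'tool_rot': array([0.6344, 0.7533, 0.1329, 0.112 ]), 'contact_force': array([1.4483, 0.4995, 2.9902]), 'joints': array([ 0.4232,  0.1438,  1.955 , -0.132 ,  0.708 ,  0.338 ])}
```

View pics/comp6.png

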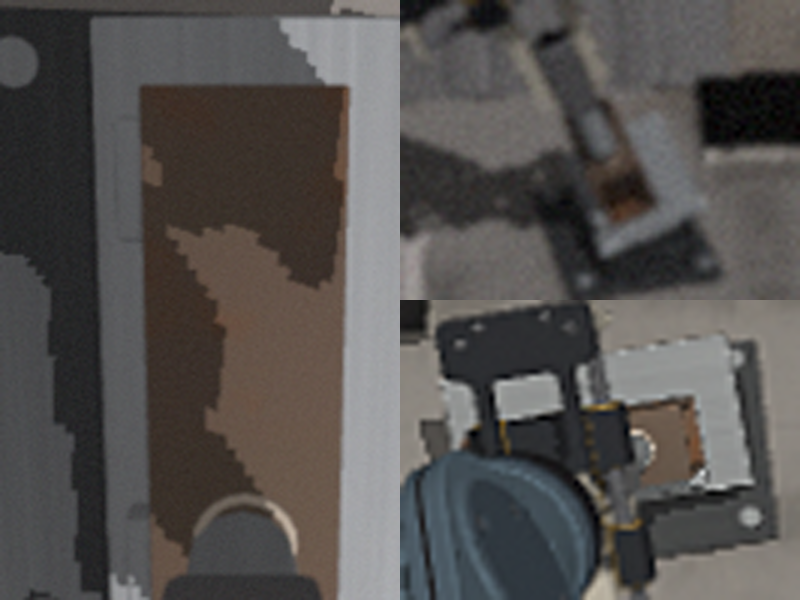

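The final view shows the tube parallel on the bed. The ring arc sits centred round the barrel at about (245,500), and the side and top views agree. The press is about 4.1 N with 6 mm of travel since contact, so the tip is half way in.

```bash
python3 -c "
from plant import robot; print(robot.sign_off())"
```

```text
the job is handed in; nothing more can be done
None
```

I handed the job in at about 23 s, but no verdict came back: the tube lies chalk-up on the rest against both stops, and the gauge is held square to its face inside the ring, pressed at about 4.1 N (roughly 6 mm of its 12 mm travel); I didn't touch the flat offcut.

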